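# Put the condiments back in the caddy by height

## Task

Put the pepper mill, the blue vinegar cruet, the red-lidded spice jar and the salt shaker back in the wooden caddy, one standing upright in each well, in order of height: the tallest in the well beside the high hoop, then down to the shortest beside the low hoop. Leave the mug and the dark-lidded spice jar standing where they are, and knock nothing over.

Things in the scene. Friction and masses are not known exactly. Their poses are not given: they have to be found in the camera images.
- caddy: Fixed oak block, 100 mm (its x) by 368 mm (its y), 20 mm high, with four equal round wells in a row along its y axis: well centres at x = 0 and y = -120, -40, +40 and +120 mm, each 68 mm in diameter and 12 mm deep, so the well floors are 8 mm above the worktop. A steel hoop stands across each end. Origin: centre of its underside; its z points up
- high_hoop: Fixed dark steel wire hoop, 95 mm high and 75 mm wide with one cross-bar, across one end of the caddy, 168 mm from the caddy's centre along the caddy's +y or -y (48 mm beyond the end well's centre); it keeps the tallest thing from toppling off the end. Origin: between its feet, on the caddy's top face (20 mm above the worktop)
- low_hoop: The same kind of hoop, only 32 mm high, across the other end of the caddy. Origin: between its feet, on the caddy's top face
- pepper_mill: Loose brown wooden pepper mill with a small steel knob on top, 170 mm high (the tallest), 58 mm in diameter at most; its round head, 49 mm wide, lies 123 to 159 mm above its foot and does not turn. 0.18 kg. Origin: centre of its underside; its z points up
- cruet: Loose blue glazed vinegar cruet with a cork, 130 mm high (second tallest); straight round body 53 mm in diameter from 5 to 94 mm above its foot, then a narrow neck. 0.25 kg. Origin: centre of its underside; its z points up
- red_spice: Loose spice jar with a red lid, 106 mm high (third), 45 mm in diameter; the lid is its top 21 mm. 0.11 kg. Origin: centre of its underside; its z points up
- salt_shaker: Loose salt shaker, clear and white below with a pale grey perforated top, 90 mm high (the shortest), 44 mm in diameter at most up to 74 mm above its foot, 34 mm wide above. 0.10 kg. Origin: centre of its underside; its z points up
- dark_spice: Loose spice jar with a nearly black lid whose top disc is green and brown, and a green label, 105 mm high, 44 mm in diameter; it stays where it is. Origin: centre of its underside
- mug: Loose white mug, dark brown inside, 92 mm in diameter, 127 mm over its handle, 95 mm high; it stands behind the caddy and stays where it is. Origin: underside, middle of its outline with the handle, which points along -y. Wall cupboards hang over the back of the worktop there: undersides 0.45 m up from x = 0.57 m back, door handles out to x = 0.535 m; keep the wrist in front
Not all that is in view belongs to the job. What is shaped like the red_spice but purple is not meant.

How it is judged:
At the end, for the whole second after the job is handed in: Mill, cruet, red-lidded jar, salt shaker stand in the wells in this order from high to low hoop, each within 15 mm of its well's centre, underside under 13 mm above the worktop, upright within 0.15 rad, at rest; mug and dark-lidded jar upright within 30 mm of where they stood (((y of high_hoop in the frame of caddy above 0 m and y of pepper_mill in the frame of caddy between 0.105 and 0.135 m and x of pepper_mill in the frame of caddy between -0.015 and 0.015 m and y of cruet in the frame of caddy between 0.025 and 0.055 m and x of cruet in the frame of caddy between -0.015 and 0.015 m and y of red_spice in the frame of caddy between -0.055 and -0.025 m and x of red_spice in the frame of caddy between -0.015 and 0.015 m and y of salt_shaker in the frame of caddy between -0.135 and -0.105 m and x of salt_shaker in the frame of caddy between -0.015 and 0.015 m) or (y of high_hoop in the frame of caddy below 0 m and y of pepper_mill in the frame of caddy between -0.135 and -0.105 m and x of pepper_mill in the frame of caddy between -0.015 and 0.015 m and y of cruet in the frame of caddy between -0.055 and -0.025 m and x of cruet in the frame of caddy between -0.015 and 0.015 m and y of red_spice in the frame of caddy between 0.025 and 0.055 m and x of red_spice in the frame of caddy between -0.015 and 0.015 m and y of salt_shaker in the frame of caddy between 0.105 and 0.135 m and x of salt_shaker in the frame of caddy between -0.015 and 0.015 m)) and z of each of pepper_mill, cruet, red_spice, salt_shaker in the frame of caddy below 0.013 m and angle between each of pepper_mill, cruet, red_spice, salt_shaker, dark_spice, mug's own z axis and vertical below 0.15 rad and linear speed of each of pepper_mill, cruet, red_spice, salt_shaker below 0.02 m/s and distance of each of dark_spice, mug from where it was at the start of the episode below 0.03 m); the robot touches nothing.
It fails at once if one of the condiments or bystanders is knocked over (angle between any of pepper_mill, cruet, red_spice, salt_shaker, dark_spice, mug's own z axis and vertical above 0.7 rad).
It also fails if it takes over 112 s, if anything falls off the work surface, if the arm or the gripper's body presses on something with over 40 N, if the wrist force passes 120 N, or if a joint passes its speed limit or range.

## Robot

A 7-joint arm with a two-finger parallel gripper is mounted at the origin on a cart in front of the work surface, level with it; the furniture and walls round the work are solid. World frame = base frame: x ahead of the robot, y to its left, z up, the work surface at z = 0. Lengths are in m, angles in rad, forces in N, time in s.
With the tool pointing down it reaches from about 0.35 to 0.9 m from the base axis. Payload 8.1 kg.
Tool frame: the origin (TCP) lies at the very end of the fingers, on their centre line; the grasp point (between the pads) lies arm.grip_point_offset behind it (arm.grip_point_offset is the distance from the TCP to the grasp point, in m); z points along the fingers, y is the line along which they close (so a half turn about z gives the same grasp; the last joint's range is limited). The gripper opens to 92 mm and grips with 3 to 60 N. Pads are 19 mm wide; open, the fingers measure 130 mm over their backs; the gripper's body (75 mm by 190 mm) begins 47 mm behind the grasp point.
Start: joints at [1.099, 0.434, 0.025, 1.573, -0.012, 1.134, -0.075], TCP at [0.225, -0.583, 0.227] pointing down, gripper open.
Joint ranges: [-2.62, 2.62], [-0.44, 2.09], [-1.27, 1.32], [0.08, 2.57], [-1.32, 4.46], [0.12, 2], [-2.74, 2.74]. Speed limits (rad/s): [2.22, 2.22, 3.01, 3.01, 3.14, 3.14, 3.14].

## Interface

Orientations are given as a rotation vector (axis times angle).
In Python, from cell import arm gives the robot as it stands. The module is installed in compiled form; this text tells all that it offers.
- The arm moves only by the shell command python3 -m creep 'ROWS' [OPENING] [FORCE]. ROWS is JSON, a list of rows, each a list of 6 numbers: the shift along the tool's x, y, z scaled (see below), then the turn, a rotation vector about the tool's x, y, z scaled (see below). A call has 1 to 20 rows; each row shifts and turns the commanded pose from where the row before left it, along the tool's axes as they then stand; what a row does not reach is not made up. The controller multiplies each number of a shift by 0.4 m and each number of a turn by 120 degrees. A row lasts 1/12 s, in which the tool goes at most 41.7 mm and 7.16 degrees, less where a joint would pass 70% of its speed; a pose out of reach is approached as far as the arm can. A call with a number of a shift or a turn outside -1 to 1 is refused whole. A call with a gripper value outside its range is refused whole. OPENING is the closure, from -1 (fully open) to 1 (shut), set as the call begins (- or left out, the last holds). The fingers move at their own pace and stop on an object; FORCE is the grip in N (left out, the last holds). Time passes only in rows, so rows that do not move let the fingers close. It gives the time, the measured TCP pose, the force, the opening and the grip force at its end, in the units of the state.
- arm.observe(): the state, without advancing time (a new reading comes with each control period).
- arm.get_image(name): name is "scene" or "top" or "wrist"; returns a dict with "frame" (384x512x3 uint8, red, green, blue), "intrinsics" (3x3 intrinsics, pixels), "rvec" (rotation vector, rad) and "tvec" (3), from world to camera coordinates, as OpenCV has them; the wrist camera has in their place "mount" (4x4, takes a point from camera to tool coordinates, whose origin is the TCP and whose axes are the flange's). Camera axes: x right, y down, z forward; pixel columns grow to the right and rows downward; lengths in m; the calibration is good to about 2 mm. A picture is of the moment at which its call begins: read the wrist's pose just before it. There is no depth.
- arm.sign_off(): hands the job in; it is judged then, once.
The state is a dict: "clock": time; "joints": joint angles; "dq": joint speeds; "joint_efforts": joint torques, N m; "position": TCP position; "ee_rot": TCP orientation; "force": force on the tool from outside, world axes, zero at the start; "ft_torque": the same for the moment, N m; "width": opening from 0.0 (shut) to 1.0 (fully open); "gripper_force": force on a finger pad.
Only numpy, scipy, OpenCV 4.12 (cv2) and the standard library are available. Lean on these libraries where they do the work, as an engineer would, in place of code of your own. Each camera call takes 0.05 s, during which the arm holds its last target. There are 200 camera calls.

## Working session

There is one attempt and no reset: what is moved stays moved. The work goes in short steps, Python scripts to look and compute and a shell command to move; the robot and the scene stay as the last step left them, time stands still between calls to the robot, and variables do not carry over. Pictures are saved under pics/ and viewed, at most 14 in all, crops included, and the job is handed in when it is done.

```bash
mkdir -p pics; python3 - <<'E'
from cell import arm
import cv2,numpy as np,pickle
s=arm.observe();print(s, arm.grip_point_offset)
d={}
for n in("scene","top","wrist"):
    i=arm.get_image(n);d[n]=i;cv2.imwrite(f"pics/{n}0.png",i["frame"][:,:,::-1])
    print(n,{k:np.round(v,4).tolist() for k,v in i.items() if k!="frame"})
pickle.dump(d,open("im0.pkl","wb"))
a=np.hstack([d["scene"]["frame"],d["top"]["frame"]])
E
```

```text
{'clock': 0.0, 'joints': array([ 1.09942702,  0.43522356,  0.02497729,  1.57409648, -0.01157403,
        1.13400578, -0.07511341]), 'dq': array([-0.00255242,  0.00052909, -0.00066133, -0.00096414,  0.00032061,
        0.00111116, -0.00136489]), 'joint_efforts': array([ 2.67633186e-04, -6.67854810e+01,  9.84998792e-01, -3.14472234e+01,
       -6.05512317e-02,  4.28642775e-02,  1.39217750e-04]), 'position': array([ 0.22504257, -0.58252713,  0.22594492]), 'ee_rot': array([-3.08686607e+00, -5.75588264e-01,  7.15950351e-04]), 'force': array([-1.19953535,  0.56132   ,  0.16948262]), 'ft_torque': array([-0.02660044, -0.00868073, -0.00566923]), 'gripper_force': 0.0, 'width': 1.0035382685700227} 0.0188
scene {'intrinsics': [[377.8692, 0.0, 260.6138], [0.0, 377.8692, 188.9948], [0.0, 0.0, 1.0]], 'rvec': [1.9094, -1.0297, 0.5725], 'tvec': [-0.3707, 0.191, 1.4372]}
top {'intrinsics': [[401.1155, 0.0, 257.13], [0.0, 401.1155, 193.586], [0.0, 0.0, 1.0]], 'rvec': [1.8217, -2.1772, 0.4736], 'tvec': [-0.0621, 0.4758, 1.4965]}
wrist {'intrinsics': [[277.9933, 0.0, 252.5248], [0.0, 277.9933, 193.16], [0.0, 0.0, 1.0]], 'mount': [[0.0007, -0.9592, -0.2829, 0.0766], [1.0, 0.0008, -0.0001, -0.0003], [0.0003, -0.2829, 0.9592, -0.1568], [0.0, 0.0, 0.0, 1.0]]}
```

View pics/scene0.png

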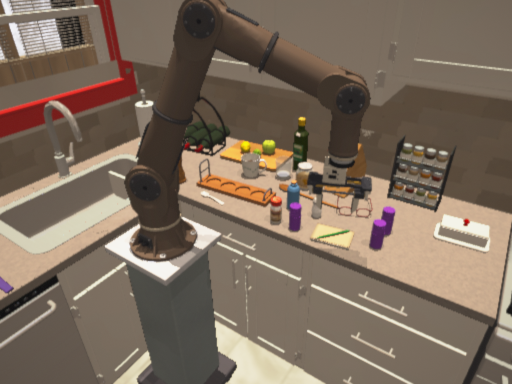

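View pics/top0.png

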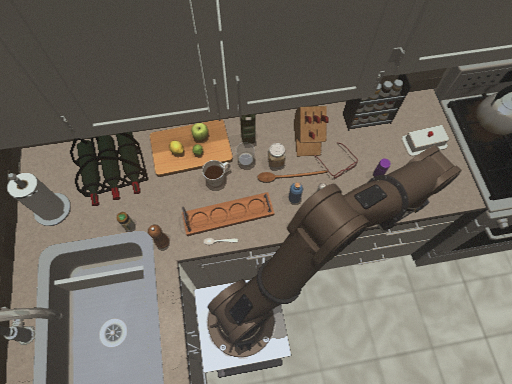

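Scene: caddy at (233,190), high hoop at its left end (205,170); a red-lidded jar near (276,209), blue cruet (293,195), grey/white shaker (317,205), purple decoys (295,217), (377,234), (388,220). Top: brown mill candidate (156,235), dark/green jar (124,220), mug (214,174). I'll enlarge to confirm.

```bash
cat > h.py <<'E'
from cell import arm
import cv2,numpy as np,pickle
from scipy.spatial.transform import Rotation as R
def cam(im,pose=None):
    if "mount" in im:
        M=np.array(im["mount"]);Rt=R.from_rotvec(pose[1]).as_matrix()
        return Rt@M[:3,:3], Rt@M[:3,3]+pose[0]
    Rm=cv2.Rodrigues(np.array(im["rvec"],float))[0]
    return Rm.T, -Rm.T@np.array(im["tvec"]).ravel()
def ray(im,uv,z,pose=None):
    A,c=cam(im,pose);K=np.array(im["intrinsics"])
    d=A@np.linalg.inv(K)@np.array([uv[0],uv[1],1.]);return c+d*(z-c[2])/d[2]
def proj(im,p,pose=None):
    A,c=cam(im,pose);q=np.array(im["intrinsics"])@(A.T@(np.array(p)-c));return q[:2]/q[2]
E
python3 - <<'E'
from h import *
d=pickle.load(open("im0.pkl","rb"))
t=d["top"]["frame"][150:260,100:345];s=d["scene"]["frame"][150:260,165:410]
a=np.vstack([cv2.resize(x,None,fx=2.7,fy=2.7,interpolation=cv2.INTER_CUBIC)for x in(t,s)])
print(a.shape);cv2.imwrite("pics/c1.png",a[:600,:,::-1])
cv2.imwrite("pics/w0b.png",d["wrist"]["frame"][:,:,::-1])
T=d["top"]
for n,uv,z in[("caddyL",(185,219),.02),("caddyR",(271,207),.02),("mill",(156,231),.17),("dark",(124,217),.105),("cruet",(296,186),.13),("shaker",(323,187),.09),("mug",(214,172),.095)]:print(n,ray(T,uv,z).round(3))
E
```

```text
(594, 662, 3)
caddyL [0.433 0.158 0.02 ]
caddyR [ 0.423 -0.198  0.02 ]
mill [0.345 0.25  0.17 ]
dark [0.448 0.38  0.105]
cruet [ 0.451 -0.299  0.13 ]
shaker [ 0.445 -0.414  0.09 ]
mug [0.587 0.011 0.095]
```

View pics/c1.png

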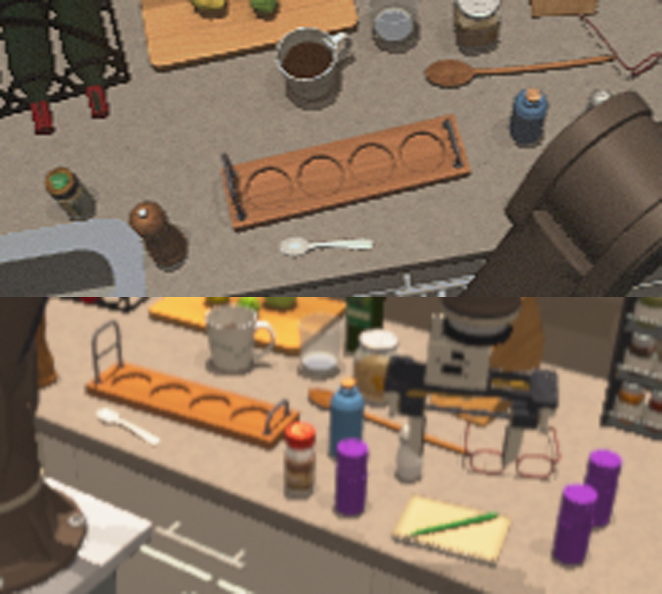

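View pics/w0b.png

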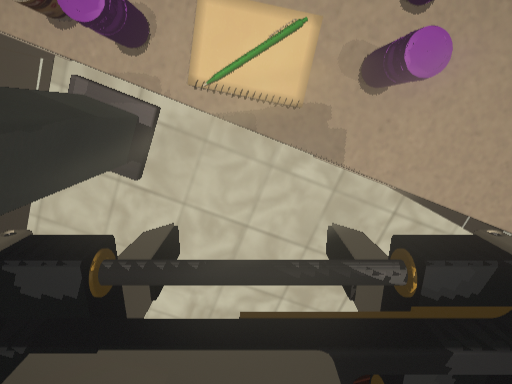

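The crop confirms the targets: the red-lidded jar is scene (276,212), with purple look-alikes at (295,217), (377,234) and (388,220) rejected by colour. The cruet with its cork is scene (293,195), and the shaker is scene (317,205). The mill with its steel knob is top (156,231). The dark jar with the green disc stays. The high hoop is at the left (+y) end.

```bash
cat > m.py <<'E'
from h import *
d=pickle.load(open("im0.pkl","rb"));T,S=d["top"],d["scene"]
def mask(im,lo,hi,box):
    h=cv2.cvtColor(im["frame"],cv2.COLOR_RGB2HSV);m=cv2.inRange(h,lo,hi);k=np.zeros_like(m);x0,y0,x1,y1=box;k[y0:y1,x0:x1]=m[y0:y1,x0:x1]
    n,l,st,ce=cv2.connectedComponentsWithStats(k);o=[(st[i][4],st[i][:4].tolist(),ce[i].round(1).tolist()) for i in range(1,n)];o.sort(key=lambda a:-a[0]);return k,o
def tri(u,v):  # midpoint of closest approach, rays S,T
    L=[]
    for im,p in((S,u),(T,v)):
        a=ray(im,p,0.);b=ray(im,p,.3);L.append((a,(b-a)/np.linalg.norm(b-a)))
    A=np.stack([L[0][1],-L[1][1]],1);t=np.linalg.lstsq(A,L[1][0]-L[0][0],rcond=None)[0]
    p,q=L[0][0]+t[0]*L[0][1],L[1][0]+t[1]*L[1][1];return (p+q)/2,np.linalg.norm(p-q)
if __name__=="__main__":
    k,o=mask(T,(3,110,60),(18,255,255),(175,185,280,240));print("caddy",o[:3])
    c=cv2.findContours(cv2.morphologyEx(k,cv2.MORPH_CLOSE,np.ones((7,7))),0,2)[0];c=max(c,key=cv2.contourArea)[:,0]
    w=np.array([ray(T,p,.02)[:2] for p in c]);r=cv2.minAreaRect((w*1000).astype(np.float32));print("rect mm",r)
    print("blue T",mask(T,(100,80,40),(120,255,255),(280,170,312,210))[1][:2])
    print("blue S",mask(S,(100,80,40),(120,255,255),(280,175,305,215))[1][:2])
    print("red S",mask(S,(0,150,100),(8,255,255),(265,190,290,215))[1][:2])
    print("red2 S",mask(S,(172,120,100),(180,255,255),(265,190,290,215))[1][:2])
    print("purple S",mask(S,(130,100,40),(150,255,255),(270,190,400,255))[1][:4])
    print("mill tri", )
    for n,uv,z in(("red lid top",(276,198.5),.104),("cruet cork",(293.5,183.),.13),("shaker top",(316.5,194),.09),("purple",(295.5,206),.105)):print(n,ray(S,uv,z).round(3))
E
python3 m.py
python3 - <<'E'
from h import *
d=pickle.load(open("im0.pkl","rb"))
S=d["scene"]["frame"][178:228,255:330];T=d["top"]["frame"][165:255,110:175];U=d["top"]["frame"][165:215,275:340]
f=lambda x,s:cv2.resize(x,None,fx=s,fy=s,interpolation=cv2.INTER_NEAREST)
a=np.zeros((600,760,3),np.uint8);p=f(S,6);a[:300,:450]=p;p=f(T,4);a[:360,460:720]=p;p=f(U,4);a[310:510,:260]=p
cv2.imwrite("pics/c2.png",a[:,:,::-1])
E
```

```text
caddy [(np.int32(1968), [182, 192, 92, 43], [227.7, 213.2]), (np.int32(1), [182, 212, 1, 1], [182.0, 212.0])]
rect mm ((428.4159851074219, -18.184722900390625), (104.78414154052734, 367.4654541015625), 4.268499374389648)
blue T [(np.int32(37), [291, 184, 11, 9], [296.1, 188.6])]
blue S [(np.int32(175), [288, 184, 11, 24], [292.7, 193.6])]
red S [(np.int32(60), [270, 197, 12, 9], [275.3, 202.0]), (np.int32(2), [274, 196, 2, 1], [274.5, 196.0])]
red2 S []
purple S [(np.int32(540), [371, 207, 24, 42], [381.9, 227.1]), (np.int32(271), [290, 202, 11, 29], [294.6, 215.5])]
mill tri
red lid top [ 0.339 -0.293  0.104]
cruet cork [ 0.442 -0.313  0.13 ]
shaker top [ 0.476 -0.403  0.09 ]
purple [ 0.333 -0.384  0.105]
```

View pics/c2.png

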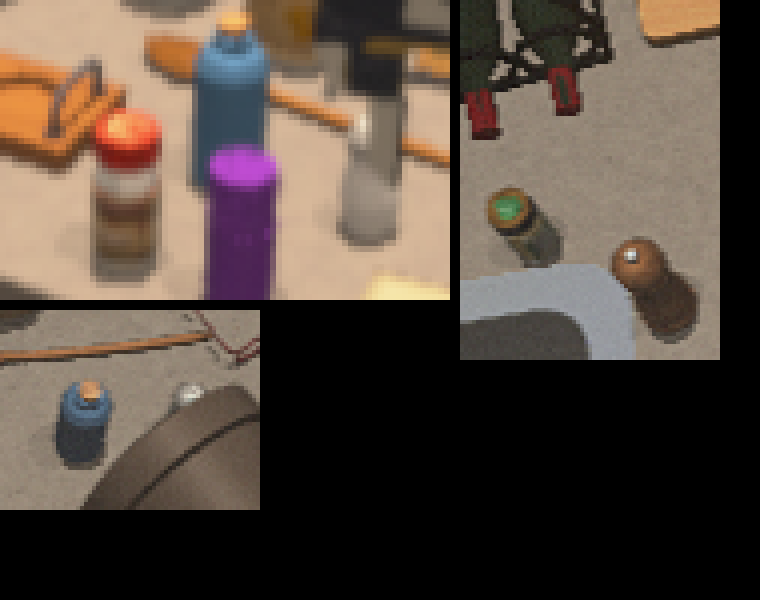

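```bash
python3 - <<'E'
from m import *
print("camT",cam(T)[1].round(2))
w=[ray(T,p,.02) for p in((199.3,219.6),(218,215),(237.3,210),(255.9,205.6))]
for p in w:print(p.round(3))
print("yaw of row",np.degrees(np.arctan2(*(w[0]-w[3])[1::-1])))
for n,u,v in(("cork",(294.2,181.8),(297.5,184.5)),("shaker",(314.5,198.5),(322.3,187)),):
    print(n,*tri(u,v))
# shaker bottom S: left edge/bottom
print("shaker base S",ray(S,(316.5,216.5),0.02).round(3))
print("mill knob T",ray(T,(110+171/4,165+256/4),.165).round(3),"mill foot",ray(T,(110+213/4,165+325/4),.01).round(3))
print("mug",ray(T,(214,172),.095).round(3))
print("red feet S",ray(S,(255+125/6,178+268/6),.01).round(3))
print("yaw",R.from_rotvec(arm.observe()["ee_rot"]).as_matrix().round(3).tolist())
E
```

```text
camT [-0.19 -0.02  1.56]
[0.42  0.101 0.02 ]
[0.427 0.023 0.02 ]
[ 0.435 -0.058  0.02 ]
[ 0.441 -0.137  0.02 ]
yaw of row 94.89876230955547
cork [ 0.45773821 -0.30759967  0.12641919] 0.00034680552261448776
shaker [ 0.44493122 -0.41079148  0.08864665] 0.002657631464365419
shaker base S [ 0.426 -0.433  0.02 ]
mill knob T [0.357 0.262 0.165] mill foot [0.337 0.257 0.01 ]
mug [0.587 0.011 0.095]
red feet S [ 0.312 -0.311  0.01 ]
yaw [[0.933, 0.36, -0.001], [0.36, -0.933, 0.001], [-0.0, -0.001, -1.0]]
```

```bash
python3 -m creep '[[0,0,0,0,0,-0.05],[0,0,0,0,0,-0.05],[0,0,0,0,0,-0.05],[0,0,0,0,0,-0.05],[0,0,0,0,0,-0.05],[0,0,0,0,0,-0.05],[0,0,0,0,0,-0.05],[0,0,0,0,0,-0.05],[0,0,0,0,0,-0.05],[0,0,0,0,0,-0.05],[0,0,0,0,0,-0.05],[0,0.098,0,0,0,-0.025],[0.085,0.098,0,0,0,0],[0.085,0.098,0,0,0,0],[0.085,0.098,0,0,0,0],[0.085,0.098,0,0,0,0],[0.085,0.098,0,0,0,0],[0,0,0,0,0,0]]' -1 20
```

```text
clock: 1.65
position: [0.4298, -0.4394, 0.2269]
ee_rot: [2.205, 2.237, 0.01]
force: [1.5, 0.8, 0.5]
width: 1.0
gripper_force: 0.0
```

```bash
python3 - <<'E'
from h import *
s=arm.observe();d={"pose":(s["position"],s["ee_rot"])}
for n in("wrist","top","scene"):d[n]=arm.get_image(n)
pickle.dump(d,open("im1.pkl","wb"))
for z in(.09,.074):print(proj(d["wrist"],(.445,-.411,z),d["pose"]).round(0))
a=np.zeros((600,800,3),np.uint8);a[:384,:512]=d["wrist"]["frame"];p=cv2.resize(d["scene"]["frame"][175:235,255:335],None,fx=3.5,fy=3.5,interpolation=0);a[390:600,:280]=p
p=cv2.resize(d["top"]["frame"][150:220,270:350],None,fx=3,fy=3,interpolation=0);a[390:600,290:530]=p
cv2.imwrite("pics/c3.png",a[:,:,::-1])
E
```

```text
[266. 159.]
[266. 157.]
```

View pics/c3.png

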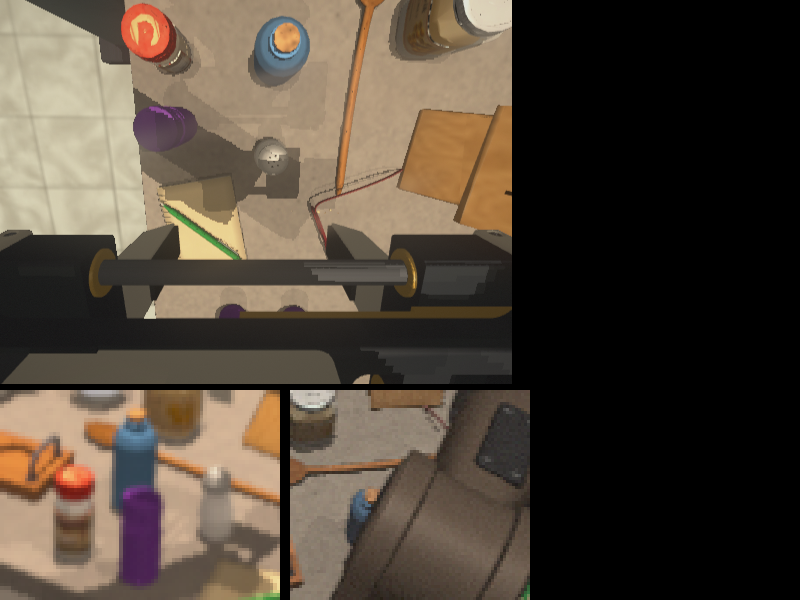

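Wrist view: shaker's perforated top at (271,155), cork at (287,37), red lid at (148,31), purple at (152,130); all agree with the earlier estimates.

```bash
python3 - <<'E'
from h import *
d=pickle.load(open("im1.pkl","rb"));W=d["wrist"];p=d["pose"]
for n,uv,z in(("shaker",(270.5,155.5),.087),("cork",(287,37),.128),("red",(148,31),.106),("purp",(152,130),.1)):
    print(n,ray(W,uv,z,p).round(4))
print(p)
E
```

```text
shaker [ 0.4494 -0.4072  0.087 ]
cork [ 0.4568 -0.3031  0.128 ]
red [ 0.3353 -0.2951  0.106 ]
purp [ 0.3295 -0.3816  0.1   ]
(array([ 0.42983899, -0.43944275,  0.22694929]), array([2.20516012, 2.23724126, 0.01002351]))
```

```bash
python3 -m creep '[[0.04,0.023,0,0,0,0],[0.04,0.023,0,0,0,0],[0,0,0.06,0,0,0],[0,0,0.06,0,0,0],[0,0,0.06,0,0,0],[0,0,0.06,0,0,0],[0,0,0,0,0,0],[0,0,0,0,0,0]]'
```

```text
clock: 2.47
position: [0.4378, -0.417, 0.1299]
ee_rot: [-2.22, -2.219, 0.002]
force: [-0.4, -0.4, 0.5]
width: 0.998
gripper_force: 0.0
```

```bash
python3 -m creep '[[0.0225,0.026,0,0,0,0],[0,0,0,0,0,0],[0,0,0,0,0,0]]'
```

```text
clock: 2.72
position: [0.4521, -0.4066, 0.1324]
ee_rot: [2.215, 2.224, 0.002]
force: [-0.6, -0.0, -0.1]
width: 1.003
gripper_force: 0.0
```

```bash
python3 -m creep '[[-0.003,-0.009,0.05,0,0,0],[0,0,0.06,0,0,0],[0,0,0.06,0,0,0],[0,0,0.055,0,0,0],[0,0,0,0,0,0],[0,0,0,0,0,0],[0,0,0,0,0,0]]'
```

```text
clock: 3.3
position: [0.4476, -0.4088, 0.0424]
ee_rot: [2.217, 2.223, 0.0]
force: [-0.1, -0.7, 0.2]
width: 0.999
gripper_force: 0.0
```

```bash
python3 - <<'E'
from h import *
s=arm.observe();p=(s["position"],s["ee_rot"]);W=arm.get_image("wrist");print(p)
cv2.imwrite("pics/w4.png",W["frame"][:,:,::-1])
E
```

```text
(array([ 0.44759398, -0.40884442,  0.04239778]), array([2.21735973e+00, 2.22259748e+00, 3.06205317e-04]))
```

View pics/w4.png

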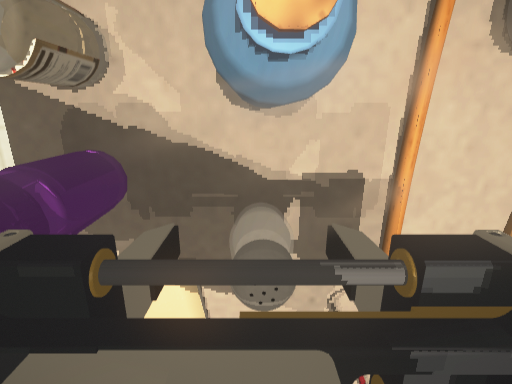

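The shaker is between the fingers, with its top at (263,290). Closing.

```bash
python3 -m creep '[[0,0,0,0,0,0],[0,0,0,0,0,0],[0,0,0,0,0,0],[0,0,0,0,0,0],[0,0,0,0,0,0],[0,0,0,0,0,0]]' 1 20
```

```text
clock: 3.85
position: [0.4466, -0.4083, 0.0408]
ee_rot: [2.219, 2.224, -0.0]
force: [-0.5, -0.4, -0.2]
width: 0.618
gripper_force: 0.0
```

```bash
python3 -m creep '[[0,0,0,0,0,0],[0,0,0,0,0,0],[0,0,0,0,0,0],[0,0,0,0,0,0]]'
```

```text
clock: 4.18
position: [0.4481, -0.4084, 0.0414]
ee_rot: [2.217, 2.223, 0.002]
force: [4.2, -0.1, 4.7]
width: 0.409
gripper_force: 19.2
```

```bash
python3 -m creep '[[0,0,-0.04,0,0,0],[0,0,-0.09,0,0,0],[0,0,-0.09,0,0,0],[0,0,-0.09,0,0,0],[0,0,-0.09,0,0,0],[0.04,0,-0.04,0,0,0],[0.08,0,0,0,0,0],[0.09,-0.003,0,0,0,0],[0.09,-0.003,0,0,0,0],[0.09,-0.003,0,0,0,0],[0.09,-0.003,0,0,0,0],[0.09,-0.003,0,0,0,0],[0.08,0,0,0,0,0],[0.04,0,0,0,0,-0.04],[0,0,0,0,0,0],[0,0,0,0,0,0],[0,0,0,0,0,0],[0,0,0,0,0,0]]'
```

```text
clock: 5.68
position: [0.4396, -0.1337, 0.2164]
ee_rot: [-2.127, -2.311, 0.001]
force: [-0.6, -0.2, -1.6]
width: 0.405
gripper_force: 18.9
```

```bash
python3 - <<'E'
from h import *
s=arm.observe();p=(s["position"],s["ee_rot"]);W=arm.get_image("wrist");print(p,s["width"],s["gripper_force"])
T=arm.get_image("top")
for q in((.441,-.137,.02),(.435,-.058,.02),(.427,.023,.02),(.42,.101,.02)):print(proj(W,q,p).round(1))
a=np.zeros((384,780,3),np.uint8);a[:,:512]=W["frame"];a[:,512:]=cv2.resize(T["frame"][180:245,175:280],(268,166),interpolation=0)[[0]*109+list(range(166))+[165]*109]
cv2.imwrite("pics/w5.png",a[:,:,::-1]);pickle.dump(dict(W=W,pose=p,T=T),open("im2.pkl","wb"))
E
```

```text
(array([ 0.4396386 , -0.13366909,  0.21642812]), array([-2.12717170e+00, -2.31136031e+00,  1.22710066e-03])) 0.4050415271467548 18.883726618896617
[253.4 175.5]
[253.9 112. ]
[253.   37.4]
[252.6 -45.3]
```

View pics/w5.png

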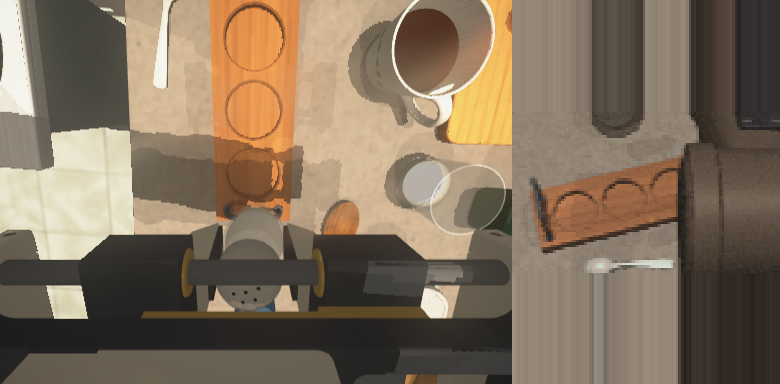

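Wells visible at (254,37), (253,109), (253,174), within 3 px of prediction. Lowering the shaker into the low-hoop well.

```bash
python3 -m creep '[[-0.01,0.003,0.05,0,0,0],[0,0,0.09,0,0,0],[0,0,0.09,0,0,0],[0,0,0.08,0,0,0],[0,0,0.04,0,0,0],[0,0,0,0,0,0],[0,0,0,0,0,0],[0,0,0,0,0,0]]'
```

```text
clock: 6.45
position: [0.4425, -0.1366, 0.0778]
ee_rot: [2.124, 2.313, 0.001]
force: [0.4, -0.0, -0.6]
width: 0.408
gripper_force: 18.9
```

```bash
python3 -m creep '[[-0.002,-0.002,0.025,0,0,0],[0,0,0.025,0,0,0],[0,0,0.015,0,0,0],[0,0,0,0,0,0],[0,0,0,0,0,0]]'
```

```text
clock: 6.87
position: [0.4405, -0.1369, 0.0504]
ee_rot: [-2.123, -2.314, 0.001]
force: [-0.6, 0.5, -1.0]
width: 0.407
gripper_force: 19.0
```

Within 1 mm of the floor. Release, then rise straight up.

```bash
python3 -m creep '[[0,0,0,0,0,0],[0,0,0,0,0,0],[0,0,0,0,0,0],[0,0,0,0,0,0],[0,0,0,0,0,0],[0,0,0,0,0,0],[0,0,-0.03,0,0,0],[0,0,-0.09,0,0,0],[0,0,-0.09,0,0,0],[0,0,-0.09,0,0,0],[0,0,-0.09,0,0,0],[-0.05,0,-0.04,0,0,0.041],[-0.09,0,0,0,0,0],[-0.09,0.01,0,0,0,0],[-0.09,0.01,0,0,0,0],[-0.05,0.01,0,0,0,0],[-0.02,0,0,0,0,0],[0,0,0,0,0,0],[0,0,0,0,0,0]]' -1
```

```text
clock: 8.45
position: [0.4544, -0.2919, 0.2225]
ee_rot: [-2.22, -2.221, -0.001]
force: [0.4, 1.7, -0.3]
width: 1.002
gripper_force: 0.0
```

```bash
python3 - <<'E'
from h import *
s=arm.observe();p=(s["position"],s["ee_rot"]);W=arm.get_image("wrist");print(p)
print("cork pred",proj(W,(.457,-.304,.13),p).round(1),"well",proj(W,(.441,-.137,.095),p).round(1))
cv2.imwrite("pics/w6.png",W["frame"][:,:,::-1])
pickle.dump(dict(W=W,pose=p),open("im3.pkl","wb"))
E
```

```text
(array([ 0.45442526, -0.29186111,  0.22246569]), array([-2.22027619e+00, -2.22110547e+00, -6.69275756e-04]))
cork pred [255.2 208.9] well [237.8  21.1]
```

View pics/w6.png

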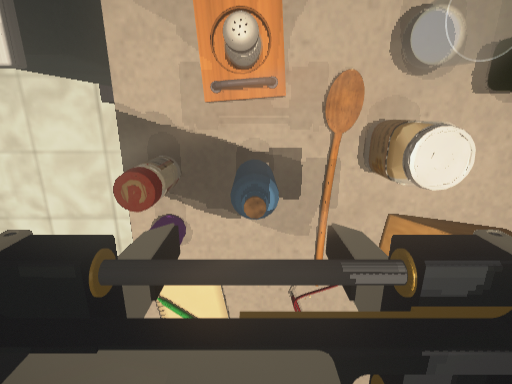

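Shaker stands in its well (top at (241,27)); cork at (255,208) matches prediction; red lid at (139,188). Descending on the cruet with the grip at 86 mm, so the cork clears the gripper body.

```bash
python3 -c "
from h import *
d=pickle.load(open('im3.pkl','rb'));print(ray(d['W'],(139,188),.106,d['pose']),ray(d['W'],(255.5,207.5),.13,d['pose']))"; python3 -m creep '[[-0.03,0.0075,0,0,0,0],[0,0,0,0,0,0],[0,0,0.05,0,0,0],[0,0,0.09,0,0,0],[0,0,0.09,0,0,0],[0,0,0.04,0,0,0],[0,0,0,0,0,0],[0,0,0,0,0,0]]'
```

```text
[ 0.33873791 -0.29014476  0.106     ] [ 0.45730567 -0.3026235   0.13      ]
clock: 9.17
position: [0.4575, -0.3043, 0.1146]
ee_rot: [-2.219, -2.221, 0.0]
force: [0.6, -0.1, 0.1]
width: 1.003
gripper_force: 0.0
```

```bash
python3 -m creep '[[0.003,0,0.05,0,0,0],[0,0,0.05,0,0,0],[0,0,0.018,0,0,0],[0,0,0,0,0,0],[0,0,0,0,0,0]]'; python3 -m creep '[[0,0,0,0,0,0],[0,0,0,0,0,0],[0,0,0,0,0,0],[0,0,0,0,0,0],[0,0,0,0,0,0],[0,0,0,0,0,0],[0,0,0,0,0,0],[0,0,0,0,0,0],[0,0,0,0,0,0]]' 1 25
```

```text
clock: 9.58
position: [0.4583, -0.304, 0.0688]
ee_rot: [2.22, 2.221, 0.001]
force: [-0.3, 0.1, 0.3]
width: 1.001
gripper_force: 0.0
clock: 10.33
position: [0.4573, -0.3038, 0.0676]
ee_rot: [-2.221, -2.221, 0.001]
force: [-1.7, 0.7, 2.8]
width: 0.572
gripper_force: 25.0
```

```bash
python3 -m creep '[[0,0,-0.04,0,0,0],[0,0,-0.08,0,0,0],[0,0,-0.09,0,0,0],[0,0,-0.09,0,0,0],[0,0,-0.06,0,0,0],[0.04,0,-0.02,0,0,0],[0.08,-0.005,0,0,0,0],[0.09,-0.01,0,0,0,0],[0.09,-0.01,0,0,0,0],[0.09,-0.01,0,0,0,0],[0.09,-0.01,0,0,0,0],[0.09,-0.01,0,0,0,0],[0.09,-0.01,0,0,0,0],[0.08,-0.01,0,0,0,0],[0.05,0,0,0,0,0],[0.027,0,0,0,0,-0.041],[0,0,0,0,0,0],[0,0,0,0,0,0],[0,0,0,0,0,0]]'
```

```text
clock: 11.92
position: [0.4272, 0.0221, 0.219]
ee_rot: [-2.127, -2.311, 0.002]
force: [0.4, 0.2, -3.3]
width: 0.571
gripper_force: 25.0
```

```bash
python3 -m creep '[[0,0,0.05,0,0,0],[0,0,0.08,0,0,0],[0,0,0.08,0,0,0],[0,0,0.06,0,0,0],[0,0,0.03,0,0,0],[0,0,0,0,0,0],[0,0,0,0,0,0],[0,0,0,0,0,0]]'
```

```text
clock: 12.58
position: [0.4283, 0.0226, 0.1003]
ee_rot: [2.125, 2.312, 0.001]
force: [0.5, -1.6, -3.0]
width: 0.576
gripper_force: 25.0
```

```bash
python3 -m creep '[[0,-0.003,0.025,0,0,0],[0,0,0.02,0,0,0],[0,0,0.012,0,0,0],[0,0,0,0,0,0],[0,0,0,0,0,0]]'
```

```text
clock: 13.0
position: [0.4265, 0.0229, 0.0769]
ee_rot: [2.124, 2.315, -0.0]
force: [-0.4, -0.7, -2.7]
width: 0.575
gripper_force: 25.0
```

```bash
python3 -m creep '[[0,0,0.002,0,0,0],[0,0,0,0,0,0],[0,0,0,0,0,0],[0,0,0,0,0,0],[0,0,0,0,0,0],[0,0,0,0,0,0],[0,0,-0.03,0,0,0],[0,0,-0.09,0,0,0],[0,0,-0.09,0,0,0],[0,0,-0.09,0,0,0],[0,0,-0.08,0,0,0],[0,0,-0.02,0,0,0.041],[-0.05,-0.01,0,0,0,0],[-0.09,-0.02,0,0,0,0],[-0.09,-0.03,0,0,0,0],[-0.09,-0.03,0,0,0,0],[-0.09,-0.03,0,0,0,0],[-0.09,-0.03,0,0,0,0],[-0.09,-0.03,0,0,0,0],[-0.08,-0.02,0,0,0,0]]' -1
```

```text
clock: 14.67
position: [0.3447, -0.2472, 0.2361]
ee_rot: [2.222, 2.22, -0.001]
force: [1.0, 0.4, 0.2]
width: 0.999
gripper_force: 0.0
```

```bash
python3 -m creep '[[-0.02,0,0,0,0,0],[0,0,0,0,0,0],[0,0,0,0,0,0]]'; python3 - <<'E'
from h import *
s=arm.observe();p=(s["position"],s["ee_rot"]);W=arm.get_image("wrist");print(p)
T=arm.get_image("top");S=arm.get_image("scene")
print("red pred",proj(W,(.338,-.292,.106),p).round(1),"cork T",proj(T,(.427,.0225,.138),).round(1),"shaker T",proj(T,(.441,-.137,.098)).round(1))
a=np.zeros((384,790,3),np.uint8);a[:,:512]=W["frame"];a[:192,520:784]=cv2.resize(T["frame"][170:234,190:278],(264,192),interpolation=0);a[192:384,520:784]=cv2.resize(S["frame"][150:214,195:283],(264,192),interpolation=0)
cv2.imwrite("pics/w7.png",a[:,:,::-1]);pickle.dump(dict(W=W,pose=p,T=T),open("im4.pkl","wb"))
E
```

```text
clock: 14.92
position: [0.3465, -0.2524, 0.2358]
ee_rot: [-2.221, -2.221, -0.001]
force: [1.3, 1.2, -0.1]
width: 1.0
gripper_force: 0.0
(array([ 0.34654527, -0.25242121,  0.23581021]), array([-2.22147012e+00, -2.22065349e+00, -7.11761920e-04]))
red pred [244.7 220.9] cork T [215.7 203.8] shaker T [255.9 198. ]
```

View pics/w7.png

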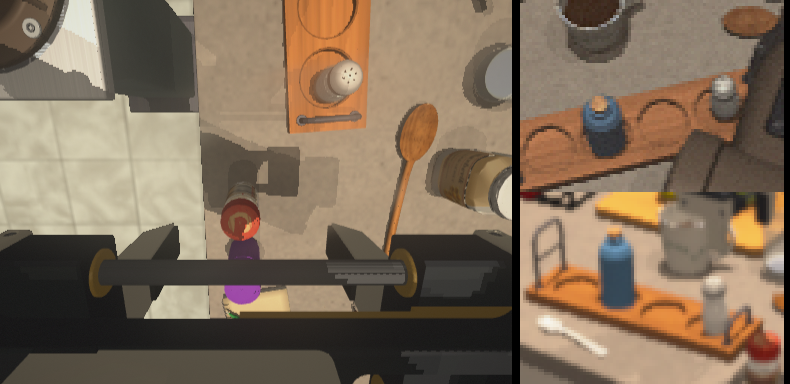

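Cruet upright in the second well from the high hoop and shaker in the end well; red lid at (241,218), about 3 px from prediction, next to the purple (242,290). Go for red.

```bash
python3 -m creep '[[-0.048,-0.013,0,0,0,0],[-0.048,-0.013,0,0,0,0],[0,0,0,0,0,0],[0,0,0.05,0,0,0],[0,0,0.08,0,0,0],[0,0,0.08,0,0,0],[0,0,0.05,0,0,0],[0,0,0,0,0,0],[0,0,0,0,0,0],[0,0,0,0,0,0]]'
```

```text
clock: 15.9
position: [0.3371, -0.2912, 0.1332]
ee_rot: [2.219, 2.222, 0.001]
force: [-0.4, -0.3, -0.6]
width: 1.0
gripper_force: 0.0
```

```bash
python3 -m creep '[[0,-0.002,0.05,0,0,0],[0,0,0.08,0,0,0],[0,0,0.05,0,0,0],[0,0,0.023,0,0,0],[0,0,0,0,0,0],[0,0,0,0,0,0]]'; python3 -m creep '[[0,0,0,0,0,0],[0,0,0,0,0,0],[0,0,0,0,0,0],[0,0,0,0,0,0],[0,0,0,0,0,0],[0,0,0,0,0,0],[0,0,0,0,0,0],[0,0,0,0,0,0],[0,0,0,0,0,0],[0,0,0,0,0,0]]' 1 20
```

```text
clock: 16.4
position: [0.3359, -0.2918, 0.0518]
ee_rot: [2.22, 2.221, 0.0]
force: [-0.3, -0.3, 0.2]
width: 1.0
gripper_force: 0.0
clock: 17.23
position: [0.335, -0.2914, 0.0507]
ee_rot: [-2.221, -2.221, 0.0]
force: [-1.2, -0.1, 0.9]
width: 0.481
gripper_force: 19.8
```

```bash
python3 -m creep '[[0,0,-0.04,0,0,0],[0,0,-0.08,0,0,0],[0,0,-0.09,0,0,0],[0,0,-0.09,0,0,0],[0,0,-0.06,0,0,0],[0.04,0.02,-0.02,0,0,0],[0.08,0.04,0,0,0,0],[0.09,0.04,0,0,0,0],[0.09,0.04,0,0,0,0],[0.09,0.04,0,0,0,0],[0.09,0.04,0,0,0,0],[0.07,0.025,0,0,0,0],[0.03,0.004,0,0,0,-0.041],[0,0,0,0,0,0],[0,0,0,0,0,0],[0,0,0,0,0,0]]'
```

```text
clock: 18.57
position: [0.4343, -0.0605, 0.2025]
ee_rot: [-2.127, -2.312, 0.001]
force: [0.4, -0.9, -1.4]
width: 0.485
gripper_force: 19.8
```

```bash
python3 -m creep '[[0.005,0.002,0.05,0,0,0],[0,0,0.08,0,0,0],[0,0,0.08,0,0,0],[0,0,0.06,0,0,0],[0,0,0.03,0,0,0],[0,0,0,0,0,0],[0,0,0,0,0,0],[0,0,0,0,0,0]]'
```

```text
clock: 19.23
position: [0.4359, -0.0582, 0.0835]
ee_rot: [2.125, 2.312, 0.001]
force: [0.2, 0.6, -1.6]
width: 0.485
gripper_force: 19.8
```

```bash
python3 -m creep '[[0,-0.003,0.025,0,0,0],[0,0,0.02,0,0,0],[0,0,0.012,0,0,0],[0,0,0,0,0,0],[0,0,0,0,0,0]]'
```

```text
clock: 19.65
position: [0.4342, -0.0575, 0.0601]
ee_rot: [2.124, 2.315, -0.0]
force: [-0.0, 0.2, -1.2]
width: 0.479
gripper_force: 19.8
```

```bash
python3 -m creep '[[0,0,0.002,0,0,0],[0,0,0,0,0,0],[0,0,0,0,0,0],[0,0,0,0,0,0],[0,0,0,0,0,0],[0,0,0,0,0,0],[0,0,-0.03,0,0,0],[0,0,-0.09,0,0,0],[0,0,-0.09,0,0,0],[0,0,-0.09,0,0,0],[0,0,-0.09,0,0,0],[0,0,-0.08,0,0,0.041],[0.05,-0.01,-0.02,0,0,0],[0.09,-0.03,0,0,0,0],[0.09,-0.03,0,0,0,0],[0.09,-0.03,0,0,0,0],[0.09,-0.03,0,0,0,0],[0.09,-0.03,0,0,0,0],[0.09,-0.03,0,0,0,0],[0.04,0,0,0,0,0]]' -1
```

```text
clock: 21.32
position: [0.3554, 0.1989, 0.2557]
ee_rot: [-2.215, -2.227, -0.002]
force: [-0.1, -0.7, 0.6]
width: 0.998
gripper_force: 0.0
```

```bash
python3 -m creep '[[0,0,0,0,0,0],[0,0,0,0,0,0]]'; python3 - <<'E'
from h import *
s=arm.observe();p=(s["position"],s["ee_rot"]);W=arm.get_image("wrist");print(p)
S=arm.get_image("scene")
print("knob pred",proj(W,(.352,.258,.168),p).round(1),"foot",proj(W,(.347,.258,.0),p).round(1))
a=np.zeros((384,790,3),np.uint8);a[:,:512]=W["frame"];a[192:384,520:784]=cv2.resize(S["frame"][150:214,195:283],(264,192),interpolation=0)
cv2.imwrite("pics/w8.png",a[:,:,::-1]);pickle.dump(dict(W=W,pose=p),open("im5.pkl","wb"))
E
```

```text
clock: 21.48
position: [0.3578, 0.195, 0.2551]
ee_rot: [-2.219, -2.224, 0.0]
force: [-0.7, -0.6, -0.4]
width: 0.999
gripper_force: 0.0
(array([0.35784336, 0.1949977 , 0.25505904]), array([-2.21851849e+00, -2.22423715e+00,  3.62585474e-04]))
knob pred [245.9 128. ] foot [245.1 121.2]
```

View pics/w8.png

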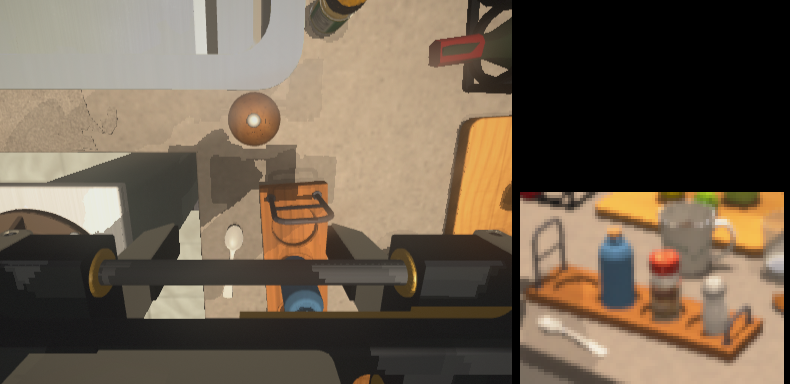

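Red jar upright in the third well; mill knob at (254,121), a circular head seen straight on. This gives about (0.359, 0.264), matching the top view (0.357, 0.262).

```bash
python3 -c "
from h import *
d=pickle.load(open('im5.pkl','rb'));print(ray(d['W'],(254,121),.168,d['pose']),ray(d['W'],(254,119),.141,d['pose']))"; python3 -m creep '[[0.06,0,0,0,0,0],[0.07,0.002,0,0,0,0],[0.04,0,0,0,0,0],[0,0,0,0,0,0],[0,0,0,0,0,0],[0,0,0,0,0,0]]'
```

```text
[0.35893729 0.26381723 0.168     ] [0.35906666 0.26475591 0.141     ]
clock: 22.08
position: [0.3593, 0.2608, 0.2548]
ee_rot: [2.223, 2.219, -0.002]
force: [0.1, -0.1, -0.6]
width: 1.0
gripper_force: 0.0
```

```bash
python3 -m creep '[[0.008,0,0.05,0,0,0],[0,0,0.07,0,0,0],[0,0,0.07,0,0,0],[0,0,0.07,0,0,0],[0,0,0.05,0,0,0],[0,0,0.02,0,0,0],[0,0,0,0,0,0],[0,0,0,0,0,0]]'; python3 -m creep '[[0,0,0,0,0,0],[0,0,0,0,0,0],[0,0,0,0,0,0],[0,0,0,0,0,0],[0,0,0,0,0,0],[0,0,0,0,0,0],[0,0,0,0,0,0],[0,0,0,0,0,0],[0,0,0,0,0,0],[0,0,0,0,0,0]]' 1 35
```

```text
clock: 22.75
position: [0.3594, 0.2652, 0.1237]
ee_rot: [2.222, 2.22, -0.0]
force: [0.5, 0.2, 0.7]
width: 1.0
gripper_force: 0.0
clock: 23.58
position: [0.359, 0.2658, 0.1232]
ee_rot: [2.221, 2.222, 0.0]
force: [-0.1, 0.0, 1.6]
width: 0.516
gripper_force: 35.0
```

```bash
python3 -m creep '[[0,0,-0.03,0,0,0],[0,0,-0.06,0,0,0],[0,0,-0.07,0,0,0],[0,0,-0.07,0,0,0],[0,0,-0.07,0,0,0],[0,0,-0.05,0,0,0],[0,0,-0.02,0,0,0],[-0.02,0.01,0,0,0,0],[-0.05,0.02,0,0,0,0],[-0.06,0.025,0,0,0,0],[-0.07,0.025,0,0,0,0],[-0.07,0.025,0,0,0,0],[-0.06,0.02,0,0,0,0],[-0.05,0.017,0,0,0,0],[-0.03,0.01,0,0,0,0],[-0.01,0,0,0,0,-0.041],[0,0,0,0,0,0],[0,0,0,0,0,0],[0,0,0,0,0,0],[0,0,0,0,0,0]]'
```

```text
clock: 25.25
position: [0.4194, 0.0982, 0.2706]
ee_rot: [-2.124, -2.314, 0.001]
force: [0.2, 0.2, -2.4]
width: 0.516
gripper_force: 35.0
```

```bash
python3 - <<'E'
from h import *
s=arm.observe();p=(s["position"],s["ee_rot"]);print(p,s["gripper_force"])
S=arm.get_image("scene");T=arm.get_image("top")
print("foot S",proj(S,(.42,.101,.135)).round(1))
a=np.zeros((400,784,3),np.uint8);a[:,:400]=cv2.resize(S["frame"][120:220,185:285],(400,400),interpolation=0);a[:300,404:784]=cv2.resize(T["frame"][165:240,175:270],(380,300),interpolation=0)
cv2.imwrite("pics/w9.png",a[:,:,::-1])
E
```

```text
(array([0.41937027, 0.09816982, 0.27062458]), array([-2.12406946e+00, -2.31390978e+00,  8.36521981e-04])) 34.9996384017868
foot S [211.3 159.2]
```

View pics/w9.png

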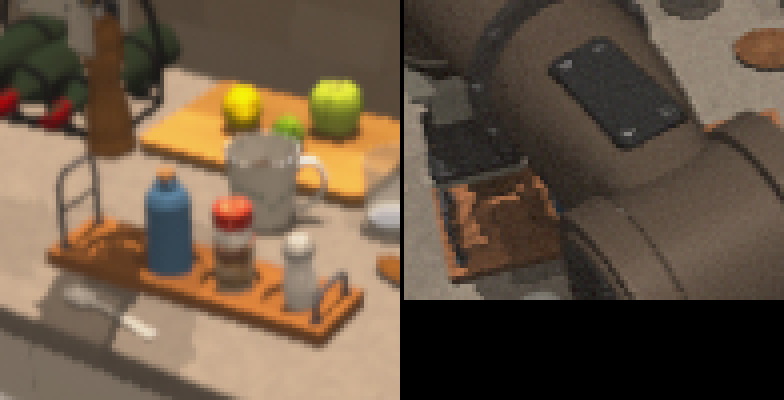

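The mill hangs upright, its foot at about scene (213,157) and above its well. Lowering.

```bash
python3 -m creep '[[0.008,0.002,0.04,0,0,0],[0,0,0.06,0,0,0],[0,0,0.07,0,0,0],[0,0,0.06,0,0,0],[0,0,0.04,0,0,0],[0,0,0.02,0,0,0],[0,0,0,0,0,0],[0,0,0,0,0,0],[0,0,0,0,0,0]]'
```

```text
clock: 26.1
position: [0.4211, 0.1014, 0.1562]
ee_rot: [2.123, 2.314, 0.002]
force: [-1.0, 0.0, -2.3]
width: 0.517
gripper_force: 35.0
```

```bash
python3 -m creep '[[0,-0.002,0.025,0,0,0],[0,0,0.02,0,0,0],[0,0,0.014,0,0,0],[0,0,0,0,0,0],[0,0,0,0,0,0],[0,0,0,0,0,0]]'
```

```text
clock: 26.6
position: [0.4193, 0.1008, 0.1312]
ee_rot: [-2.124, -2.315, 0.001]
force: [-0.7, -0.7, -2.8]
width: 0.518
gripper_force: 35.0
```

```bash
python3 -m creep '[[0,0,0.002,0,0,0],[0,0,0,0,0,0],[0,0,0,0,0,0],[0,0,0,0,0,0],[0,0,0,0,0,0],[0,0,0,0,0,0],[0,0,0,0,0,0],[0,0,-0.03,0,0,0],[0,0,-0.06,0,0,0],[0,0,-0.08,0,0,0],[0,0,-0.08,0,0,0],[0,-0.05,0,0,0,0],[0,-0.08,0,0,0,0],[0,-0.08,0,0,0,0],[0,0,0,0,0,0],[0,0,0,0,0,0]]' -1
```

```text
clock: 27.93
position: [0.3348, 0.0932, 0.2309]
ee_rot: [2.123, 2.313, -0.001]
force: [1.1, 0.0, 0.2]
width: 1.001
gripper_force: 0.0
```

```bash
python3 - <<'E'
from h import *
s=arm.observe();p=(s["position"],s["ee_rot"]);print(p)
S=arm.get_image("scene");T=arm.get_image("top");W=arm.get_image("wrist")
for q in((.42,.101,.178),(.427,.023,.138),(.435,-.058,.114),(.441,-.137,.098)):print(proj(S,q).round(1),proj(T,q).round(1),proj(W,q,p).round(1))
a=np.zeros((600,784,3),np.uint8);a[:300,:400]=cv2.resize(S["frame"][145:220,185:285],(400,300),interpolation=0);a[300:,:380]=cv2.resize(T["frame"][165:240,175:270],(380,300),interpolation=0);a[:384,404:]=W["frame"][:,60:440]
cv2.imwrite("pics/w10.png",a[:,:,::-1])
E
```

```text
(array([0.33483325, 0.09321651, 0.23093546]), array([ 2.12251581e+00,  2.31333368e+00, -7.54463487e-04]))
[210.6 150.5] [194.1 204.8] [359.  210.5]
[225.8 162.2] [215.6 203.8] [336.4 269.2]
[241.8 171. ] [236.3 201. ] [325.4 318.6]
[257.5 178.4] [255.9 198. ] [317.3 359.7]
```

View pics/w10.png

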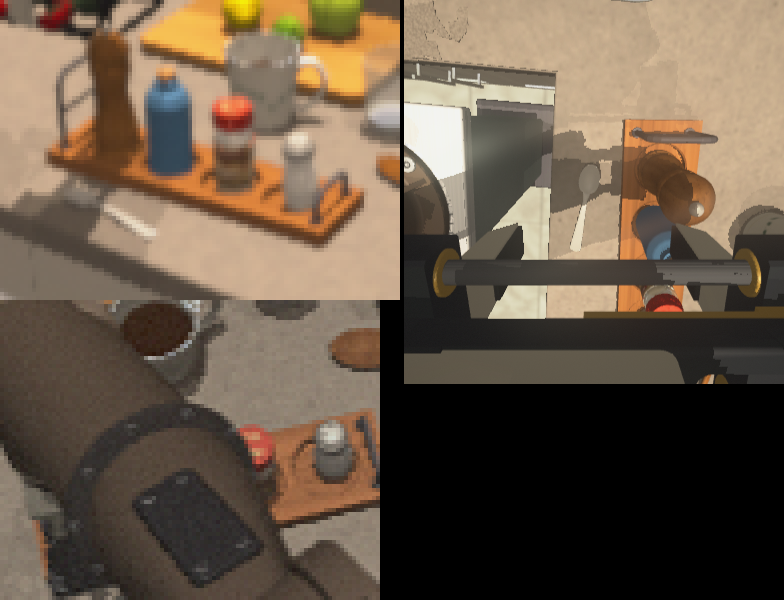

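All four stand upright in order (mill, cruet, red jar, shaker). Tops are within about 2 px of where they should be, and the wells limit any offset to 12 mm. The gripper is clear, so I'm handing in.

```bash
python3 -c "
from cell import arm
print(arm.sign_off())"
```

```text
the job is handed in; nothing more can be done
None
```

The pepper mill, cruet, red-lidded jar and salt shaker now stand upright in the caddy wells, in that order from the high hoop to the low hoop; I handed the job in at about 28 s with the mug and dark-lidded jar left alone and nothing knocked over, and no verdict came back.

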